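# Clear the film winder and set its tension

## Task

The batch on the film winder is finished: first ease the tension lever right back to slack, against its stop on the robot's side, and leave it there while you slide every roll and core up off its spindle; stand the full rolls upright side by side on the floor of the tray, and put the empty cores in the tub. When the winder is bare, swing the tension lever until it lines up with the brass flag, ready for the next batch, and let go. Do not disturb the bottle, beaker and jar.

Things in the scene. Friction and masses are not known exactly. Their poses are not given: they have to be found in the camera images.
- winder: Film winder, fixed: a white case, 230 (its x) by 400 (its y) by 48 mm high, with five upright steel spindles on top and a tension lever at its +y end. Origin on the bench, x away from the robot at yaw 0, z up; the case reaches from x -115 to +115 and y -140 to +260 mm. Its yaw varies by up to 0.2 rad.
- lever_pivot (a point): Point on the hinge axis of the tension lever (60 mm above the bench). The hinge axis is the winder's y axis.
- tension_lever (a joint): Angle of the tension lever, 0 to 1.4 rad between end stops. 0 = slack: leaning 0.7 rad (40 degrees) from upright towards the winder's -x, the robot's side; it grows as the lever swings towards the winder's +x (0.7 = upright). Light friction (about 1.5 N at the knob) keeps it where it is left.
- lever_knob (a point): Centre of the black knob of the tension lever, 125 mm from the hinge axis: a cylinder 26 mm across and 30 mm long lying along the hinge axis, on a steel arm 10 mm thick; clear on both ends, so it can be pinched over its 30 mm length from above and led round. Its own z axis points along the arm, away from the hinge.
- flag (a joint): Angle of the brass flag, counted just as that of the lever: when the two are equal the lever points at the flag. The flag is set for the next batch and is stiff: leave it alone.
- flag_tip (a point): Outer tip of the brass flag: a pointer 10 mm wide and 44 mm long that stands out from the tick-marked quadrant beside the lever, on its +y side, 31 mm along y from the middle of the lever, 95 mm from the hinge axis. Its own z axis points away from the hinge.
- tray: Shallow aluminium tray, 200 by 200 mm, floor 4 mm thick, rim 18 mm high, walls 4 mm. Loose (0.8 kg). Origin: centre of its underside.
- tub: Square grey plastic tub, 140 by 140 mm, 48 mm high, floor and walls 4 mm. Loose (0.35 kg). Origin: centre of its underside.
- spindle0 (a point): Top centre of a fixed steel spindle, 16 mm across, that stands 60 mm above the winder's case (top 108 mm above the bench), at its foot a disc 48 mm across and 2 mm thick on which roll or core stands. At most one roll or core on each.
- spindle1 (a point): Top centre of a fixed steel spindle, 16 mm across, that stands 60 mm above the winder's case (top 108 mm above the bench), at its foot a disc 48 mm across and 2 mm thick on which roll or core stands. At most one roll or core on each.
- spindle2 (a point): Top centre of a fixed steel spindle, 16 mm across, that stands 60 mm above the winder's case (top 108 mm above the bench), at its foot a disc 48 mm across and 2 mm thick on which roll or core stands. At most one roll or core on each.
- spindle3 (a point): Top centre of a fixed steel spindle, 16 mm across, that stands 60 mm above the winder's case (top 108 mm above the bench), at its foot a disc 48 mm across and 2 mm thick on which roll or core stands. At most one roll or core on each.
- spindle4 (a point): Top centre of a fixed steel spindle, 16 mm across, that stands 60 mm above the winder's case (top 108 mm above the bench), at its foot a disc 48 mm across and 2 mm thick on which roll or core stands. At most one roll or core on each.
- roll0_mid (a point): Centre (half-way up) of a full roll of white film, 66 mm across and 50 mm wide, wound on a brown card core 29 mm across that sticks out 4 mm at each end (58 mm over all, bore 22 mm); 0.13 kg. Starts upright on a spindle, its z axis up along the bore. May be absent.
- roll1_mid (a point): Centre (half-way up) of a full roll of white film, 66 mm across and 50 mm wide, wound on a brown card core 29 mm across that sticks out 4 mm at each end (58 mm over all, bore 22 mm); 0.13 kg. Starts upright on a spindle, its z axis up along the bore. May be absent.
- roll2_mid (a point): Centre (half-way up) of a full roll of white film, 66 mm across and 50 mm wide, wound on a brown card core 29 mm across that sticks out 4 mm at each end (58 mm over all, bore 22 mm); 0.13 kg. Starts upright on a spindle, its z axis up along the bore. May be absent.
- core0_mid (a point): Centre (half-way up) of an empty core: a bare brown card tube 36 mm across, 75 mm long, bore 22 mm; 0.04 kg. Starts upright on a spindle, its z axis up along the bore. May be absent.
- core1_mid (a point): Centre (half-way up) of an empty core: a bare brown card tube 36 mm across, 75 mm long, bore 22 mm; 0.04 kg. Starts upright on a spindle, its z axis up along the bore. May be absent.
- wash_bottle: Bystander: white wash bottle, 66 mm across, 125 mm tall. Origin: centre of its underside.
- beaker: Bystander: glass beaker, 80 mm across, 100 mm tall. Origin: centre of its underside.
- jar: Bystander: amber jar with a black cap, 70 mm across, 85 mm tall. Origin: centre of its underside.
Mind the look-alikes: they are no part of the job. What is shaped like the part that bears roll1_mid but purple is not meant.

How it is judged:
On the way, in this order (a step that is already met when the one before it is completed fails the run):
1. the tension lever is right back at slack (within 0.08 rad) (value of joint tension_lever below 0.08 rad), for 0.2 s.
2. with the lever still at slack, every full roll stands upright on the tray floor and every core is in the tub (x of roll0_mid in the frame of tray between -0.068 and 0.068 m and y of roll0_mid in the frame of tray between -0.068 and 0.068 m and z of roll0_mid in the frame of tray between 0.02 and 0.045 m and angle between each of roll0_mid, roll1_mid, roll2_mid's own z axis and vertical below 0.2 rad and x of roll1_mid in the frame of tray between -0.068 and 0.068 m and y of roll1_mid in the frame of tray between -0.068 and 0.068 m and z of roll1_mid in the frame of tray between 0.02 and 0.045 m and x of roll2_mid in the frame of tray between -0.068 and 0.068 m and y of roll2_mid in the frame of tray between -0.068 and 0.068 m and z of roll2_mid in the frame of tray between 0.02 and 0.045 m and x of core0_mid in the frame of tub between -0.07 and 0.07 m and y of core0_mid in the frame of tub between -0.07 and 0.07 m and z of core0_mid in the frame of tub between 0.005 and 0.06 m and x of core1_mid in the frame of tub between -0.07 and 0.07 m and y of core1_mid in the frame of tub between -0.07 and 0.07 m and z of core1_mid in the frame of tub between 0.005 and 0.06 m and value of joint tension_lever below 0.1 rad), for 0.2 s.
At the end, for the whole second after the job is handed in: Every roll stands upright (within 0.2 rad) on the floor of the tray, every core lies or stands in the tub, tray and tub are at rest, and the tension lever is still and points at the brass flag to within 0.08 rad (4.5 degrees) (x of roll0_mid in the frame of tray between -0.068 and 0.068 m and y of roll0_mid in the frame of tray between -0.068 and 0.068 m and z of roll0_mid in the frame of tray between 0.02 and 0.045 m and angle between each of roll0_mid, roll1_mid, roll2_mid's own z axis and vertical below 0.2 rad and x of roll1_mid in the frame of tray between -0.068 and 0.068 m and y of roll1_mid in the frame of tray between -0.068 and 0.068 m and z of roll1_mid in the frame of tray between 0.02 and 0.045 m and x of roll2_mid in the frame of tray between -0.068 and 0.068 m and y of roll2_mid in the frame of tray between -0.068 and 0.068 m and z of roll2_mid in the frame of tray between 0.02 and 0.045 m and x of core0_mid in the frame of tub between -0.07 and 0.07 m and y of core0_mid in the frame of tub between -0.07 and 0.07 m and z of core0_mid in the frame of tub between 0.005 and 0.06 m and x of core1_mid in the frame of tub between -0.07 and 0.07 m and y of core1_mid in the frame of tub between -0.07 and 0.07 m and z of core1_mid in the frame of tub between 0.005 and 0.06 m and linear speed of each of tray, tub below 0.02 m/s and angle between the z axis of lever_knob and the z axis of flag_tip, either way round below 0.08 rad and velocity of joint tension_lever between -0.05 and 0.05 rad/s); the robot touches nothing.
It fails at once if a roll or core is lifted while the tension lever is not at slack (value of joint tension_lever above 0.15 rad and height (world z) of any of roll0_mid, roll1_mid, roll2_mid, core0_mid, core1_mid above 0.125 m).
It fails at once if the brass flag is moved (distance of flag_tip from where it was at the start of the episode above 0.01 m).
It fails at once if the bottle, beaker or jar is moved more than 40 mm (distance of any of wash_bottle, beaker, jar from where it was at the start of the episode above 0.04 m).
Of roll0, roll1, roll2 only 2 to 3 are there at a start; the rules pass over those that are not, and their reading is None.
Of core0, core1 only 1 to 2 are there at a start; the rules pass over those that are not, and their reading is None.
At some moment in a run one of tray, tub, roll0, roll1, roll2, core0, core1 may be knocked a few centimetres aside while the robot is not near it.
It also fails if it takes over 210 s, if anything falls off the work surface, if the arm or the gripper's body presses on something with over 40 N, if the wrist force passes 120 N, or if a joint passes its speed limit or range.

## Robot

A 7-joint arm with a two-finger parallel gripper is mounted at the origin on the work surface. World frame = base frame: x ahead of the robot, y to its left, z up, the work surface at z = 0. Lengths are in m, angles in rad, forces in N, time in s.
With the tool pointing down it reaches from about 0.35 to 0.9 m from the base axis. Payload 19.9 kg.
Tool frame: the origin (TCP) lies at the very end of the fingers, on their centre line; the grasp point (between the pads) lies 19 mm behind it; z points along the fingers, y is the line along which they close (so a half turn about z gives the same grasp; the last joint's range is limited). The gripper opens to 85 mm and grips with 20 to 120 N. Pads are 22 mm wide; open, the fingers measure 114 mm over their backs; the gripper's body (76 mm by 85 mm) begins 54 mm behind the grasp point. The pads swing forward as they close: fully open they stand 13 mm farther back than shut.
Start: joints at [-0.042, 0.417, -0.01, 1.614, 0.005, 1.111, -0.053], TCP at [0.625, 0, 0.231] pointing down, gripper open.
Joint ranges: [-2.81, 2.81], [-0.39, 2.02], [-1.27, 1.25], [0.06, 2.57], [-1.19, 4.33], [0.19, 2], [-2.82, 2.82]. Speed limits (rad/s): [1.89, 1.89, 2.39, 2.39, 3.01, 3.01, 3.01].

## Interface

Orientations are given as a 3x3 rotation matrix whose columns are the frame's x, y, z axes.
In Python, from rig import telemetry, read_camera, camera_info, ctrl gives the robot as it stands.
- The arm moves only by the tool send_rows, never from a script. Its argument "rows" is text: rows parted by semicolons, each of 7 numbers parted by spaces: the shift along the world's x, y, z each as a share of 0.15 m, from -1 to 1, then the turn, a rotation vector about the world's x, y, z each as a share of 90 degrees, from -1 to 1, then the opening, from -1 (shut) to 1 (fully open). A call has 1 to 20 rows; each row is the pose to reach, as a shift and turn from the pose commanded when the call began; what a row does not reach only later rows make up. A row lasts 1/12 s, in which the tool goes at most 41.7 mm and 7.16 degrees, less where a joint would pass 70% of its speed; a pose out of reach is approached as far as the arm can. A call with a number of a shift or a turn outside -1 to 1 is refused whole. A call with a gripper value outside its range is refused whole. The fingers move at their own pace and stop on an object; the grip force is fixed at half the most. Time passes only in rows, so rows that repeat a pose let the fingers close. It gives the time, the measured TCP pose, the force, the opening and the grip force at its end, in the units of the state.
- telemetry.get_obs(): the state, without advancing time (a new reading comes with each control period).
- read_camera(name): name is "scene" or "side" or "wrist"; returns the picture (480x640x3 uint8, red, green, blue); there is no depth.
- camera_info(name): a dict with "mtx" (3x3 intrinsics, pixels), "distortion" ([k1, k2, p1, p2, k3] as OpenCV has them; the pictures are not rectified), "R" (3x3) and "t" (3): a world point X has camera coordinates R X + t; the wrist camera has in their place "hand_eye" (4x4, takes a point from camera to tool coordinates, whose origin is the TCP and whose axes are the flange's). Camera axes: x right, y down, z forward; pixel columns grow to the right and rows downward; lengths in m; the calibration is good to about 2 mm. A picture is of the moment at which its call begins: read the wrist's pose just before it. camera_info takes no time and is no camera call.
- ctrl.close_job(): hands the job in; it is judged then, once.
The state is a dict: "t": time; "q": joint angles; "joint_velocities": joint speeds; "joint_torque": joint torques, N m; "tool_pos": TCP position; "tcp_rot": TCP orientation; "wrist_force": force on the tool from outside, world axes, zero at the start; "ft_torque": the same for the moment, N m; "width": finger opening in m; "gripper_force": force on a finger pad.
Only numpy, scipy, OpenCV 4.12 (cv2) and the standard library are available. Lean on these libraries where they do the work, as an engineer would, in place of code of your own. Each camera call takes 0.05 s, during which the arm holds its last target. There are 200 camera calls.

## Working session

There is one attempt and no reset: what is moved stays moved. The work goes in short steps, Python scripts to look and compute and a tool call to move; the robot and the scene stay as the last step left them, time stands still between calls to the robot, and variables do not carry over. Pictures are saved under pics/ and viewed, at most 14 in all, crops included, and the job is handed in when it is done.

Besides the shell and the picture viewer there is one more tool, called after ">>>" as name(argument=value, ...) on one line, values as JSON. send_rows: Moves the arm, as the interface text tells. Its arguments: {"type":"object","properties":{"rows":{"type":"string"}},"required":["rows"]}

```bash
ls; mkdir -p pics
python3 - <<'E'
from rig import telemetry, read_camera, camera_info, ctrl
import cv2, numpy as np
for n in ["scene","side"]:
    im=read_camera(n); cv2.imwrite(f"pics/{n}0.png",im[:,:,::-1])
for n in ["scene","side","wrist"]: 
    print(n,{k:np.round(v,4).tolist() for k,v in camera_info(n).items() if not isinstance(v,str)})
o=telemetry.get_obs();print(o)
E
```

```text
pics
scene {'mtx': [[558.601, 0.0, 320.3206], [0.0, 558.601, 234.4125], [0.0, 0.0, 1.0]], 'distortion': [-0.0953, 0.0, 0.0, 0.0, 0.0], 'R': [[0.0961, 0.9954, 0.0053], [0.8418, -0.0785, -0.5341], [-0.5312, 0.0558, -0.8454]], 't': [-0.092, -0.3866, 1.769]}
side {'mtx': [[470.1645, 0.0, 326.0952], [0.0, 470.1645, 242.2733], [0.0, 0.0, 1.0]], 'distortion': [-0.1195, 0.0, 0.0, 0.0, 0.0], 'R': [[-0.9834, -0.1812, -0.0117], [-0.1055, 0.6231, -0.775], [0.1477, -0.7609, -0.6318]], 't': [0.569, 0.1277, 1.1618]}
wrist {'mtx': [[381.068, 0.0, 308.6989], [0.0, 381.068, 235.2604], [0.0, 0.0, 1.0]], 'distortion': [-0.0469, 0.0, 0.0, 0.0, 0.0], 'hand_eye': [[-0.0001, -0.9594, -0.2819, 0.0711], [1.0, -0.0003, 0.0008, 0.0008], [-0.0008, -0.2819, 0.9594, -0.143], [0.0, 0.0, 0.0, 1.0]]}
{'t': 0.1, 'q': array([-0.04149396,  0.4179434 , -0.01030115,  1.61411898,  0.00470666,
        1.11067222, -0.05299854]), 'joint_velocities': array([ 9.64442838e-04,  3.51219354e-04, -2.00538275e-03,  4.20794872e-04,
       -3.12199981e-04, -6.10207279e-05,  1.53791744e-04]), 'joint_torque': array([ 7.36347683e-04, -8.65828443e+01,  6.80071078e-01, -4.35639203e+01,
        1.91787863e-02,  5.01704752e-03, -1.23103691e-04]), 'tool_pos': array([ 6.24690249e-01, -1.55727981e-05,  2.30702549e-01]), 'tcp_rot': array([[-4.76026338e-06,  9.99999379e-01, -1.11456384e-03],
       [ 9.99999996e-01,  4.65661042e-06, -9.30012543e-05],
       [-9.29960065e-05, -1.11456428e-03, -9.99999375e-01]]), 'wrist_force': array([-0.69526055, -0.62839393,  0.08816589]), 'ft_torque': array([-0.01309836,  0.08413694, -0.02334443]), 'gripper_force': 0.0, 'width': 0.08550013186287456}
```

View pics/scene0.png

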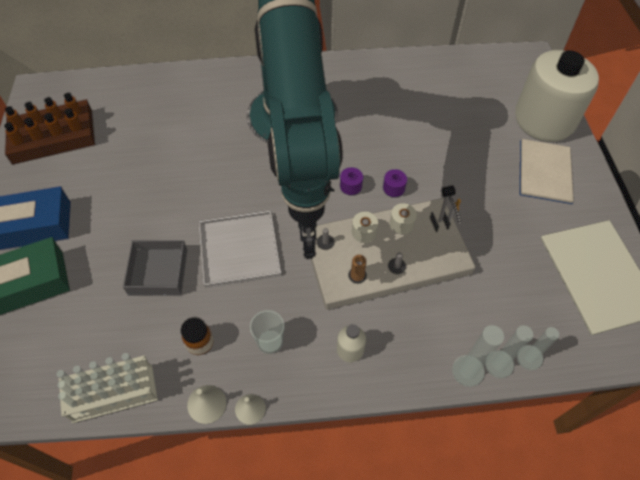

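View pics/side0.png

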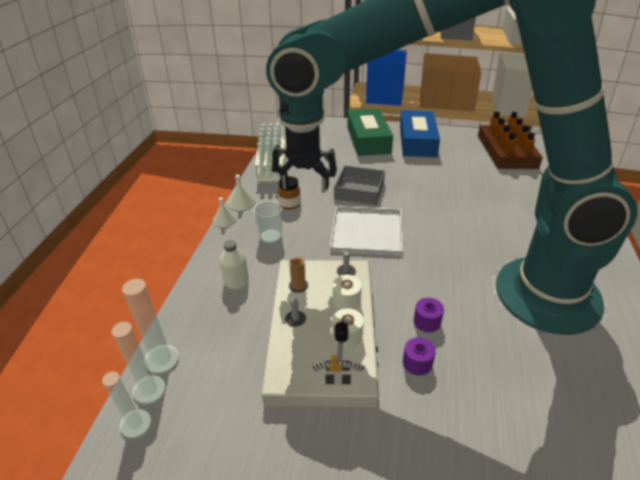

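The scene shows the white winder with two white rolls at (365,225) and (403,215) and one brown core at (358,267). The spindles at (325,240) and (397,263) are empty. The lever knob is at (448,190), the tray at (240,247) and the tub at (156,267).

Possible mix-ups:
- **Rolls:** white rolls at (365,225) and (403,215), against purple ones at (351,180) and (395,183) standing on the bench. I choose the white ones.
- **Core:** only (358,267).

I'll check the choice in one close crop.

```bash
cat > h.py <<'E'
from rig import telemetry, read_camera, camera_info, ctrl
import cv2, numpy as np
def cam(n,obs=None):
    c=camera_info(n); K=np.array(c["mtx"]); d=np.array(c["distortion"])
    if n=="wrist":
        H=np.array(c["hand_eye"]); o=obs or telemetry.get_obs(); R=np.array(o["tcp_rot"])
        Rcw=R@H[:3,:3]; C=R@H[:3,3]+o["tool_pos"]
    else:
        Rcw=np.array(c["R"]).T; C=-Rcw@np.array(c["t"])
    return K,d,Rcw,C
def ray(cm,uv):
    K,d,R,C=cm; p=cv2.undistortPoints(np.array([[uv]],float),K,d)[0,0]
    return C,R@np.array([p[0],p[1],1.])
def onz(cm,uv,z):
    C,v=ray(cm,uv); return C+v*(z-C[2])/v[2]
def tri(c1,u1,c2,u2):
    A,a=ray(c1,u1);B,b=ray(c2,u2)
    s=np.linalg.lstsq(np.c_[a,-b],B-A,rcond=None)[0]
    P,Q=A+a*s[0],B+b*s[1]; return (P+Q)/2,np.linalg.norm(P-Q)
def proj(cm,X):
    K,d,R,C=cm; return cv2.projectPoints(np.array([R.T@(np.array(X)-C)]),np.zeros(3),np.zeros(3),K,d)[0].ravel()
E
python3 - <<'E'
import cv2,numpy as np
a=cv2.imread("pics/scene0.png")[160:310,300:480];b=cv2.imread("pics/side0.png")[240:410,255:455]
A=cv2.resize(a,(400,333),interpolation=2);B=cv2.resize(b,(400,340),interpolation=2)
cv2.imwrite("pics/c1.png",np.hstack([cv2.resize(a,None,fx=2.2,fy=2.2,interpolation=2)[:330],cv2.resize(b,None,fx=2,fy=2,interpolation=2)[:330]]))
from h import *
im=cv2.imread("pics/scene0.png"); h=cv2.cvtColor(im,cv2.COLOR_BGR2HSV)
sc=cam("scene");sd=cam("side")
# tray & tub rough: rim corners
for n,cs,z in [("tray",[(200,217),(273,212),(281,273),(207,284)],.018),("tub",[(133,240),(186,241),(184,293),(125,292)],.048),
  ("winder",[(445,198),(474,267),(327,303)],.048)]:
    P=np.array([onz(sc,c,z) for c in cs]); print(n,P.round(3).tolist(),P.mean(0).round(3))
for n,u,v in [("knob",(448,190),(342,331)),]: print(n,tri(sc,u,sd,v))
for n,u,z in [("rA",(365,219),.108),("rB",(404,211),.108),("core",(359,259),.125),("s4",(399,255),.108),("s0",(325,233),.108)]: print(n,onz(sc,u,z).round(3))
for n,u,z in [("rA",(347,285),.108),("rB",(348,320),.108),("core",(297,262),.125),("s4",(294,300),.108),("s0",(346,254),.108)]: print(n,onz(sd,u,z).round(3))
for n,u in [("jar",(197,350)),("beaker",(268,348)),("bottle",(350,352)),("p1",(351,188)),("p2",(395,190))]: print(n,onz(sc,u,0).round(3))
E
```

```text
tray [[0.388, -0.278, 0.018], [0.39, -0.077, 0.018], [0.583, -0.066, 0.018], [0.597, -0.257, 0.018]] [ 0.489 -0.169  0.018]
tub [[0.465, -0.449, 0.048], [0.481, -0.308, 0.048], [0.633, -0.308, 0.048], [0.618, -0.457, 0.048]] [ 0.549 -0.38   0.048]
winder [[0.407, 0.399, 0.048], [0.628, 0.427, 0.048], [0.693, 0.042, 0.048]] [0.576 0.289 0.048]
knob (array([0.48042911, 0.36307767, 0.18606169]), np.float64(0.0001985191472725427))
rA [0.496 0.158 0.108]
rB [0.48  0.262 0.108]
core [0.62  0.125 0.125]
s4 [0.609 0.227 0.108]
s0 [0.528 0.053 0.108]
rA [0.5   0.166 0.108]
rB [0.482 0.267 0.108]
core [0.621 0.128 0.125]
s4 [0.605 0.231 0.108]
s0 [0.518 0.062 0.108]
jar [ 0.767 -0.283 -0.   ]
beaker [ 0.777 -0.11   0.   ]
bottle [0.805 0.087 0.   ]
p1 [0.314 0.151 0.   ]
p2 [0.333 0.277 0.   ]
```

View pics/c1.png

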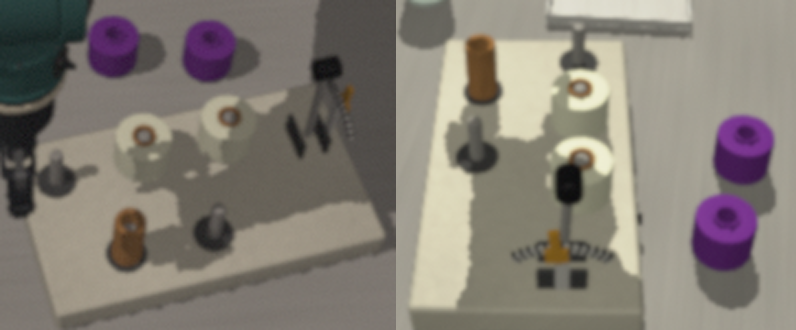

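The crop confirms the choice: two white rolls with steel spindle tips in their bores, one brown core and two bare spindles. The purple rolls stand apart on the bench. The lever is near upright and the brass flag's tip is just left of the arm in the side crop, at (553,235). I'll go to the lever.

>>> send_rows(rows="-0.3 0.3 0.4 0 0 -0.08 0.5; -0.5 0.6 0.4 0 0 -0.16 0.5; -0.7 0.8 0.4 0 0 -0.24 0.2; -0.97 1 0.4 0 0 -0.32 0; -0.97 1 0.4 0 0 -0.4 0; -0.97 1 0.4 0 0 -0.48 0; -0.97 1 0.4 0 0 -0.56 0; -0.97 1 0.4 0 0 -0.64 0; -0.97 1 0.4 0 0 -0.72 0; -0.97 1 0.4 0 0 -0.8 0; -0.97 1 0.4 0 0 -0.894 0; -0.97 1 0.4 0 0 -0.894 0")

```text
t: 1.1
tool_pos: [0.4793, 0.15, 0.291]
tcp_rot: [[0.987, 0.158, -0.001], [0.158, -0.987, -0.0], [-0.001, 0.0, -1.0]]
wrist_force: [0.7, 1.2, -0.1]
width: 0.0424
gripper_force: 0.0
```

>>> send_rows(rows="0 0.3 0 0 0 0 0; 0 0.6 0 0 0 0 0; 0 0.9 0 0 0 0 0; 0 1 0 0 0 0 0; 0 1 0 0 0 0 0; 0 1 0 0 0 0 0")

```text
t: 1.6
tool_pos: [0.4789, 0.3011, 0.2906]
tcp_rot: [[0.986, 0.168, -0.001], [0.168, -0.986, -0.0], [-0.001, 0.0, -1.0]]
wrist_force: [0.2, -1.3, -1.3]
width: 0.0429
gripper_force: 0.0
```

>>> send_rows(rows="0 0.3 0 0 0 0 0; 0 0.42 0 0 0 0 0; 0 0.42 0 0 0 0 0; 0 0.42 0 0 0 0 0; 0 0.42 0 0 0 0 0")

```text
t: 2.02
tool_pos: [0.48, 0.3614, 0.2911]
tcp_rot: [[0.986, 0.164, -0.0], [0.164, -0.986, -0.001], [-0.0, 0.001, -1.0]]
wrist_force: [-0.3, 0.2, 0.5]
width: 0.0426
gripper_force: 0.0
```

Run:
```python
from h import *
o=telemetry.get_obs();im=read_camera("wrist")
cv2.imwrite("pics/w1.png",im[:,:,::-1]);np.savez("w1.npz",R=o["tcp_rot"],p=o["tool_pos"])
im=read_camera("scene")[:,:,::-1];cv2.imwrite("pics/scene1.png",im)
im=read_camera("side")[:,:,::-1];cv2.imwrite("pics/side1.png",im)
```

```text
(no output)
```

View pics/w1.png

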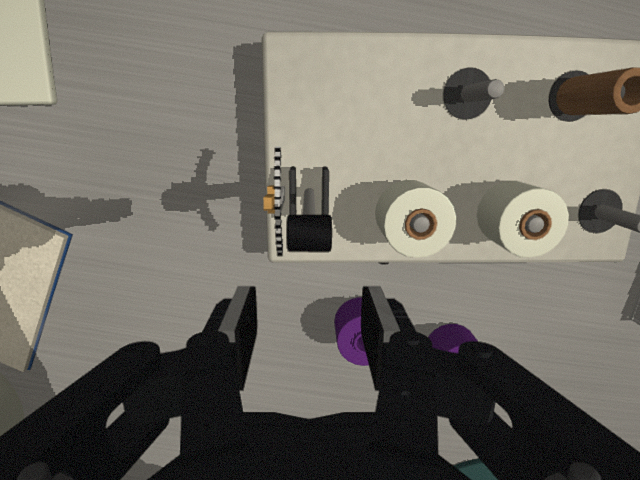

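The wrist view shows the black knob at (309,233) and the brass flag at (270,198). The brackets are at cols 293 and 325 with rows 167–211. The quadrant is at col 278, rows 148–257, and the case's left corners are at (263,34) and (268,262).

```bash
cat >> h.py <<'E'
def saved(f):
    d=np.load(f); return cam("wrist",dict(tcp_rot=d["R"],tool_pos=d["p"]))
def blobs(im,lo,hi,amin=5):
    m=cv2.inRange(cv2.cvtColor(im,cv2.COLOR_BGR2HSV),np.array(lo),np.array(hi))
    n,l,s,c=cv2.connectedComponentsWithStats(m)
    return [(s[i].tolist(),c[i].round(1).tolist()) for i in range(1,n) if s[i][4]>=amin]
E
python3 - <<'E'
from h import *
w=saved("w1.npz");sc=cam("scene");sd=cam("side")
P=[onz(w,c,.048) for c in [(263,34),(268,262)]]; print("corners",np.round(P,4)); v=P[0]-P[1]; print(np.linalg.norm(v),np.arctan2(v[1],v[0]))
yaw=np.arctan2(v[1],v[0]);ux=np.array([np.cos(yaw),np.sin(yaw)]);uy=np.array([-ux[1],ux[0]])
O=(P[0]+P[1])[:2]/2-.26*uy; print("O",O,yaw)
loc=lambda X:np.array([(X[:2]-O)@ux,(X[:2]-O)@uy,X[2]]).round(4)
for n,c,z in [("rA",(536,224),.108),("rB",(422,223),.108),("core",(630,91),.125),("s4",(496,88),.108),("s0",(634,222),.108),("knob",(309,233),.186),
 ("q1",(278,148),.1),("q2",(278,257),.1),("br1",(293,189),.06),("br2",(325,189),.06)]:
    X=onz(w,c,z); print(n,X.round(4),loc(X))
a=cv2.imread("pics/scene1.png");b=cv2.imread("pics/side1.png")
ww=cv2.imread("pics/w1.png")
for n,i in [("w",ww),("scene",cv2.imread("pics/scene0.png")),("side",b),("side0",cv2.imread("pics/side0.png"))]:
  print(n,[x for x in blobs(i,(10,110,80),(28,255,255)) ])
i=cv2.imread("pics/side0.png")[315:395,300:385]; j=cv2.imread("pics/scene0.png")[175:240,420:480]
cv2.imwrite("pics/c2.png",np.hstack([cv2.resize(i,(420,400),interpolation=2),cv2.resize(j,(360,400),interpolation=2)]))
E
```

```text
corners [[0.6244 0.4274 0.048 ]
 [0.4029 0.3922 0.048 ]]
0.22422426408318566 0.15751631097267207
O [0.55443749 0.15301675] 0.15751631097267207
rA [0.5011 0.1567 0.108 ] [-0.0521  0.012   0.108 ]
rB [0.4848 0.2594 0.108 ] [-0.0521  0.116   0.108 ]
core [0.6213 0.1259 0.125 ] [ 0.0618 -0.0372  0.125 ]
s4 [0.6056 0.2266 0.108 ] [0.0621 0.0647 0.108 ]
s0 [0.5185 0.0646 0.108 ] [-0.0493 -0.0817  0.108 ]
knob [0.4814 0.3606 0.186 ] [-0.0396  0.2164  0.186 ]
q1 [0.5275 0.3951 0.1   ] [0.0114 0.2433 0.1   ]
q2 [0.4294 0.381  0.1   ] [-0.0877  0.2448  0.1   ]
br1 [0.4877 0.3775 0.06  ] [-0.0306  0.2322  0.06  ]
br2 [0.4929 0.3463 0.06  ] [-0.0304  0.2006  0.06  ]
w [([613, 68, 27, 45, 540], [625.0, 91.3]), ([263, 186, 12, 27, 237], [269.1, 199.8]), ([406, 209, 31, 30, 312], [419.7, 224.2]), ([521, 210, 30, 29, 274], [534.8, 224.2])]
scene [([587, 0, 6, 3, 9], [589.9, 0.8]), ([586, 6, 4, 3, 5], [587.8, 7.0]), ([598, 16, 4, 3, 5], [599.6, 16.8]), ([603, 17, 3, 3, 5], [603.6, 18.4]), ([592, 19, 3, 5, 6], [593.0, 20.7]), ([611, 28, 3, 4, 5], [612.2, 29.4]), ([590, 37, 2, 3, 6], [590.5, 38.0]), ([
[... 2505 characters left out ...]
 ([385, 116, 14, 5, 49], [391.9, 118.1]), ([0, 131, 258, 349, 39102], [102.7, 297.1]), ([514, 143, 11, 14, 88], [518.4, 150.8]), ([115, 151, 19, 19, 19], [124.0, 160.0]), ([615, 169, 25, 35, 473], [630.0, 181.2]), ([98, 181, 5, 5, 5], [100.0, 183.0]), ([278, 188, 21, 11, 136], [287.6, 193.3]), ([64, 194, 26, 27, 36], [75.8, 207.8]), ([285, 207, 11, 2, 12], [290.2, 207.8]), ([49, 222, 14, 14, 14], [55.5, 228.5]), ([628, 232, 12, 25, 69], [634.6, 242.8]), ([36, 239, 10, 10, 10], [40.5, 243.5]), ([1, 259, 26, 27, 39], [12.6, 273.4]), ([291, 258, 14, 32, 384], [297.3, 273.5]), ([342, 282, 2, 5, 5], [342.2, 284.0]), ([350, 316, 3, 8, 8], [351.5, 319.5]), ([329, 355, 13, 17, 148], [334.5, 364.4])]
```

View pics/c2.png

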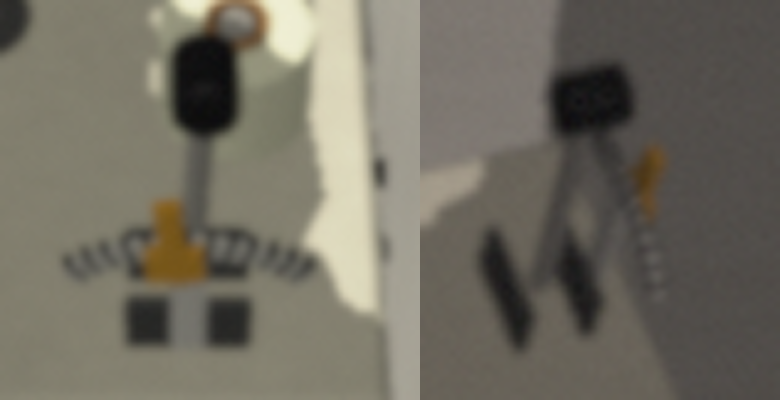

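>>> send_rows(rows="0.01 -0.01 -0.2 0 0 0 0.15; 0.01 -0.01 -0.45 0 0 0 0.15; 0.01 -0.01 -0.6 0 0 0 0.15; 0.01 -0.01 -0.72 0 0 0 0.15; 0.01 -0.01 -0.78 0 0 0 0.15; 0.01 -0.01 -0.78 0 0 0 0.15; 0.01 -0.01 -0.78 0 0 0 -0.3; 0.01 -0.01 -0.78 0 0 0 -0.6; 0.01 -0.01 -0.78 0 0 0 -0.6; 0.01 -0.01 -0.78 0 0 0 -0.6; 0.01 -0.01 -0.78 0 0 0 -0.6; 0.01 -0.01 -0.78 0 0 0 -0.6")

```text
t: 3.17
tool_pos: [0.4817, 0.3616, 0.1758]
tcp_rot: [[0.986, 0.165, 0.002], [0.165, -0.986, 0.001], [0.002, -0.001, -1.0]]
wrist_force: [-0.8, -3.2, 8.3]
width: 0.0288
gripper_force: 60.3
```

Run:
```python
from h import *
w=saved("w1.npz");sc=cam("scene");sd=cam("side")
yaw=.1575;O=np.array([.5544,.153]);ux=np.array([np.cos(yaw),np.sin(yaw)]);uy=np.array([-ux[1],ux[0]])
loc=lambda X:np.array([(X[:2]-O)@ux,(X[:2]-O)@uy,X[2]]).round(4)
P,e=tri(sc,(459.2,199),sd,(334,355.6));print("flag tip",P,e,loc(P))
P,e=tri(w,(269.1,199.8),sd,(334.5,364.4));print("flag cen",P,e,loc(P))
P,e=tri(sc,(448,190.5),sd,(342,331.5));print("knob",P,e,loc(P))
P,e=tri(sc,(448,190.5),w,(309,232));print("knob",P,e,loc(P))
# flag points in side cut with the plane local y=.216+.031
def cut(c,uv,y):
    C,v=ray(c,uv); n=np.r_[uy,0]; s=((np.r_[O,0]+y*n-C)@n)/(v@n); return C+s*v
for n,uv in [("tip",(334,355.8)),("mid",(334,361)),("piv",(337.8,379))]: print(n,loc(cut(sd,uv,.247)))
print("knobcut",loc(cut(sd,(341.5,331.5),.216)))
```

```text
flag tip [0.48913316 0.39640109 0.15572953] 0.0005337548355018721 [-0.0263  0.2506  0.1557]
flag cen [0.48801899 0.39479162 0.12770748] 0.0014428823836657963 [-0.0276  0.2492  0.1277]
knob [0.48061109 0.36317943 0.1845546 ] 0.0003038176717905225 [-0.0399  0.2192  0.1846]
knob [0.48331752 0.36128219 0.18884521] 0.0012786131696178845 [-0.0375  0.2169  0.1888]
tip [-0.026   0.247   0.1501]
mid [-0.026   0.247   0.1346]
piv [-0.0332  0.247   0.078 ]
knobcut [-0.0392  0.216   0.1809]
```

>>> send_rows(rows="-0.06 -0.01 -0.005 0 0 0 -0.6; -0.119 -0.019 -0.015 0 0 0 -0.6; -0.19 -0.03 -0.035 0 0 0 -0.6; -0.257 -0.041 -0.06 0 0 0 -0.6; -0.32 -0.051 -0.09 0 0 0 -0.6; -0.382 -0.061 -0.121 0 0 0 -0.6; -0.44 -0.07 -0.16 0 0 0 -0.6; -0.48 -0.076 -0.19 0 0 0 -0.6; -0.5 -0.08 -0.2 0 0 0 -0.6; -0.5 -0.08 -0.2 0 0 0 -0.6; -0.5 -0.08 -0.2 0 0 0 -0.6; -0.5 -0.08 -0.2 0 0 0 -0.6")

```text
t: 4.17
tool_pos: [0.4064, 0.3493, 0.1455]
tcp_rot: [[0.986, 0.165, 0.001], [0.165, -0.986, 0.0], [0.001, -0.0, -1.0]]
wrist_force: [-3.2, -6.5, 8.7]
width: 0.0284
gripper_force: 69.1
```

>>> send_rows(rows="-0.02 -0.003 -0.017 0 0 0 -0.6; -0.04 -0.006 -0.034 0 0 0 -0.6; -0.04 -0.006 -0.034 0 0 0 -0.6; -0.04 -0.006 -0.034 0 0 0 -0.6")

```text
t: 4.5
tool_pos: [0.4005, 0.3483, 0.1404]
tcp_rot: [[0.986, 0.165, 0.001], [0.165, -0.986, 0.0], [0.001, -0.0, -1.0]]
wrist_force: [-3.9, -7.3, 10.1]
width: 0.0286
gripper_force: 70.3
```

>>> send_rows(rows="-0.02 -0.003 -0.017 0 0 0 -0.6; -0.04 -0.006 -0.036 0 0 0 -0.6; -0.04 -0.006 -0.036 0 0 0 -0.6; -0.04 -0.006 -0.036 0 0 0 -0.6")

```text
t: 4.83
tool_pos: [0.4, 0.3485, 0.1395]
tcp_rot: [[0.987, 0.163, 0.012], [0.163, -0.987, 0.006], [0.012, -0.004, -1.0]]
wrist_force: [11.9, -17.3, 60.7]
width: 0.0288
gripper_force: 76.5
```

Run:
```python
from h import *
s=read_camera("side")[:,:,::-1];c=read_camera("scene")[:,:,::-1]
cv2.imwrite("pics/side2.png",s);cv2.imwrite("pics/scene2.png",c)
i=s[300:400,290:400];j=c[150:240,410:500]
cv2.imwrite("pics/c3.png",np.hstack([cv2.resize(i,(440,400),interpolation=2),cv2.resize(j,(360,400),interpolation=2)]))
```

```text
(no output)
```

View pics/c3.png

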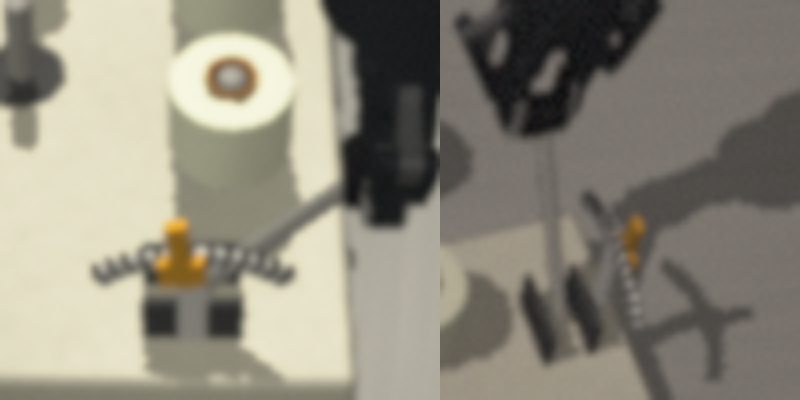

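The side crop shows the lever leaned fully towards the robot, and the force rise says it is on its stop. I'll ease back, release and rise.

>>> send_rows(rows="0.03 0.005 0.03 0 0 0 -0.6; 0.03 0.005 0.03 0 0 0 0.2; 0.03 0.005 0.03 0 0 0 0.2; 0.03 0.005 0.03 0 0 0 0.2; 0.03 0.005 0.03 0 0 0 0.2; 0.03 0.005 0.03 0 0 0 0.2; 0.03 0.005 0.2 0 0 0 0.2; 0.03 0.005 0.45 0 0 0 0.2; 0.03 0.005 0.7 0 0 0 0.2; 0.03 0.005 1 0 0 0 0.2; 0.03 0.005 1 0 0 0 0.2")

```text
t: 5.85
tool_pos: [0.3999, 0.3501, 0.2907]
tcp_rot: [[0.986, 0.166, 0.006], [0.166, -0.986, 0.006], [0.007, -0.005, -1.0]]
wrist_force: [-0.1, 1.4, 0.7]
width: 0.0511
gripper_force: 0.0
```

Run:
```python
from h import *
o=telemetry.get_obs();im=read_camera("wrist")[:,:,::-1]
cv2.imwrite("pics/w2.png",im);np.savez("w2.npz",R=o["tcp_rot"],p=o["tool_pos"])
s=read_camera("side")[:,:,::-1];cv2.imwrite("pics/side3.png",s)
cv2.imwrite("pics/c4.png",np.hstack([cv2.resize(s[300:400,290:400],(440,400),interpolation=2),cv2.resize(im[130:330,200:380],(360,400),interpolation=2)]))
```

```text
(no output)
```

View pics/c4.png

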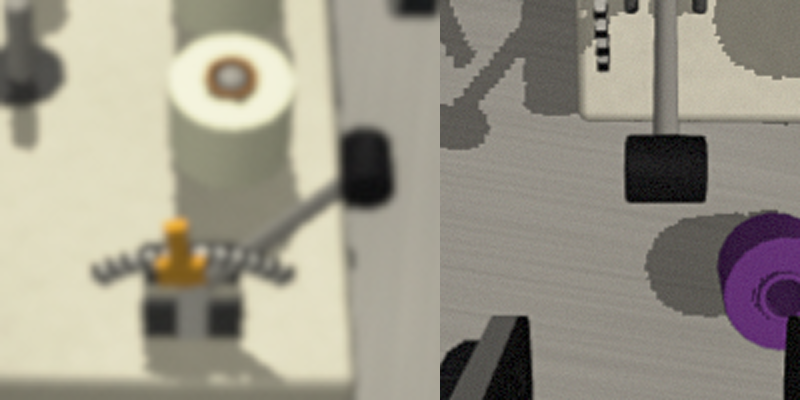

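The lever is at slack: the knob is at wrist (313,214.5) and side (381.8,341.8), and the flag tip is at side (334.5,355).

```bash
python3 - <<'E'
from h import *
w=saved("w2.npz");sd=cam("side");w1=saved("w1.npz")
yaw=.1575;O=np.array([.5544,.153]);ux=np.array([np.cos(yaw),np.sin(yaw)]);uy=np.array([-ux[1],ux[0]])
loc=lambda X:np.array([(X[:2]-O)@ux,(X[:2]-O)@uy,X[2]]).round(4)
def cut(c,uv,y):
    C,v=ray(c,uv); n=np.r_[uy,0]; s=((np.r_[O,0]+y*n-C)@n)/(v@n); return C+s*v
P,e=tri(w,(313,214.5),sd,(381.8,341.8));print("knob",P,e,loc(P)); print(loc(onz(w,(313,214.5),.1556)),loc(cut(sd,(381.8,341.8),.216)))
print("corners w2",[loc(onz(w,c,.048)) for c in [(272,190),]])
for uv in [(314,367.5),(362,367.5),(334.3,355.5),(334.5,362)]: print("side flagplane",loc(cut(sd,uv,.247)))
for uv in [(338,378)]: print("piv",loc(cut(sd,uv,.24)))
# tray, tub
s=cv2.imread("pics/scene2.png")
for y in []: pass
E
python3 - <<'E'
import cv2
i=cv2.imread("pics/scene2.png")[190:310,110:300]
cv2.imwrite("pics/c5.png",cv2.resize(i,None,fx=4,fy=4,interpolation=2))
E
```

```text
knob [0.40788276 0.34814371 0.15231105] 0.0006090157842847011 [-0.1141  0.2157  0.1523]
[-0.1137  0.2157  0.1556] [-0.1138  0.216   0.1526]
corners w2 [array([-0.1129,  0.257 ,  0.048 ])]
side flagplane [0.0111 0.247  0.1139]
side flagplane [-0.0778  0.247   0.1156]
side flagplane [-0.0265  0.247   0.151 ]
side flagplane [-0.0269  0.247   0.1316]
piv [-0.0336  0.24    0.0712]
```

View pics/c5.png

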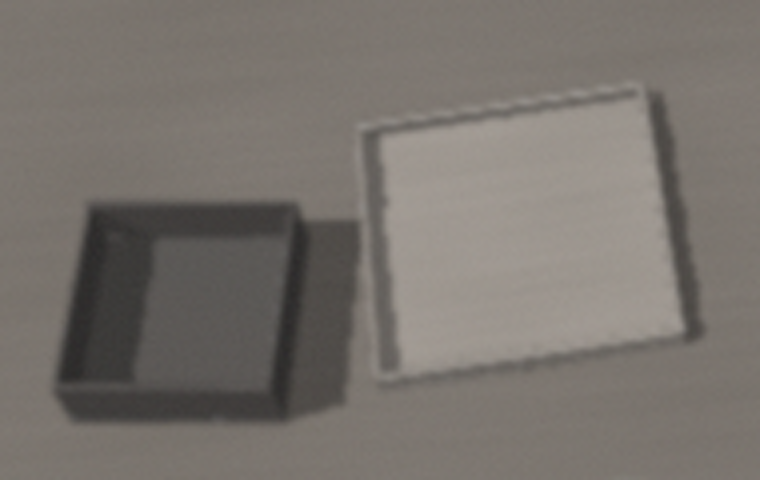

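The tray corners in the crop are (362,125), (640,87), (690,335) and (378,382). The tub rim corners are (90,203), (298,205), (285,388) and (57,385). I'll fetch roll B first.

>>> send_rows(rows="0.2 -0.2 0 0 0 0 1; 0.4 -0.4 0 0 0 0 1; 0.565 -0.604 0 0 0 0 1; 0.565 -0.604 -0.3 0 0 0 1; 0.565 -0.604 -0.6 0 0 0 1; 0.565 -0.604 -0.75 0 0 0 1; 0.565 -0.604 -0.75 0 0 0 1; 0.565 -0.604 -0.75 0 0 0 1")

```text
t: 6.62
tool_pos: [0.4824, 0.2575, 0.1702]
tcp_rot: [[0.986, 0.166, -0.003], [0.166, -0.986, -0.002], [-0.003, 0.001, -1.0]]
wrist_force: [0.3, -0.3, 0.4]
width: 0.0852
gripper_force: 0.0
```

Run:
```python
from h import *
sc=cam("scene")
for n,cs,z in [("tray",[(362,125),(640,87),(690,335),(378,382)],.018),("tub",[(90,203),(298,205),(285,388),(57,385)],.048)]:
    P=np.array([onz(sc,(110+u/4,190+v/4),z) for u,v in cs]);print(n,P.mean(0).round(4),P[:,:2].round(3).tolist(),[np.linalg.norm(P[i]-P[i-1]).round(3) for i in range(4)],np.arctan2(*(P[2]-P[1])[[1,0]]).round(3))
o=telemetry.get_obs();print(o["tool_pos"]);im=read_camera("wrist")[:,:,::-1]
cv2.imwrite("pics/w3.png",im);np.savez("w3.npz",R=o["tcp_rot"],p=o["tool_pos"])
w=cam("wrist",o)
for s,c in blobs(im,(5,90,30),(28,255,255),100): print(s,c,onz(w,c,.108).round(4),onz(w,c,.125).round(4))
```

```text
tray [ 0.4942 -0.1716  0.018 ] [[0.402, -0.277], [0.388, -0.085], [0.585, -0.062], [0.601, -0.263]] [np.float64(0.2), np.float64(0.192), np.float64(0.198), np.float64(0.201)] 0.115
tub [ 0.5417 -0.3844  0.048 ] [[0.468, -0.45], [0.482, -0.312], [0.616, -0.316], [0.601, -0.46]] [np.float64(0.134), np.float64(0.139), np.float64(0.134), np.float64(0.145)] -0.029
[0.48236954 0.25751113 0.1701943 ]
[522, 0, 118, 86, 7179] [585.5, 45.6] [0.6164 0.137  0.108 ] [0.6113 0.148  0.125 ]
[0, 195, 54, 44, 1359] [27.5, 221.4] [0.4759 0.4181 0.108 ] [0.4825 0.4057 0.125 ]
[279, 228, 50, 48, 1138] [303.6, 253.3] [0.4833 0.2598 0.108 ] [0.4892 0.2605 0.125 ]
[460, 229, 50, 47, 1160] [485.6, 252.6] [0.501  0.1566 0.108 ] [0.5054 0.1659 0.125 ]
```

View pics/w3.png

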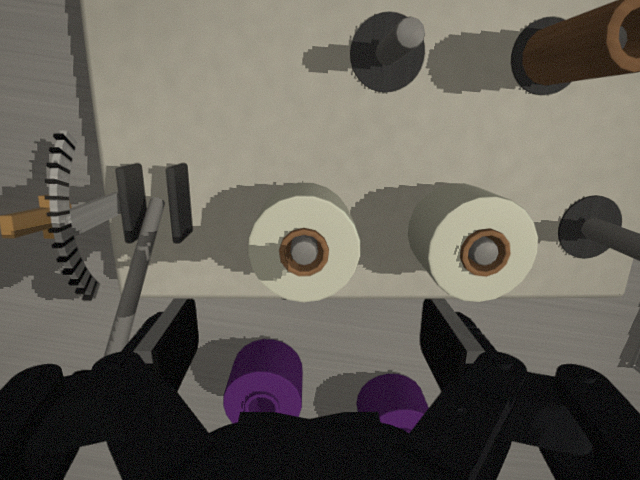

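The wrist view shows roll B at (304,253), roll A at (485,253) and the lever leaned towards the robot. The world positions match the earlier ones.

>>> send_rows(rows="0.01 0.014 -0.15 0 0 0 1; 0.01 0.014 -0.35 0 0 0 1; 0.01 0.014 -0.55 0 0 0 1; 0.01 0.014 -0.7 0 0 0 1; 0.01 0.014 -0.7 0 0 0 1; 0.01 0.014 -0.7 0 0 0 0.4; 0.01 0.014 -0.7 0 0 0 0; 0.01 0.014 -0.7 0 0 0 0; 0.01 0.014 -0.7 0 0 0 0; 0.01 0.014 -0.7 0 0 0 0; 0.01 0.014 -0.7 0 0 0 0")

```text
t: 7.58
tool_pos: [0.4861, 0.2608, 0.0692]
tcp_rot: [[0.986, 0.166, 0.003], [0.166, -0.986, 0.002], [0.004, -0.002, -1.0]]
wrist_force: [-2.2, -0.2, 5.1]
width: 0.0647
gripper_force: 64.9
```

>>> send_rows(rows="0 0 0.1 0 0 0 0; 0 0 0.2 0 0 0 0; 0 0 0.35 0 0 0 0; 0 0 0.55 0 0 0 0; 0 0 0.75 0 0 0 0; 0 0 0.8 0 0 0 0; 0 -0.2 0.8 0 0 0 0; 0 -0.4 0.8 0 0 0 0; 0 -0.6 0.8 0 0 0 0; 0 -0.8 0.8 0 0 0 0; 0 -1 0.8 0 0 0 0; 0 -1 0.8 0 0 0 0; 0 -1 0.8 0 0 0 0")

```text
t: 8.67
tool_pos: [0.4854, 0.1086, 0.1881]
tcp_rot: [[0.987, 0.163, 0.003], [0.163, -0.987, 0.001], [0.003, -0.0, -1.0]]
wrist_force: [-0.5, 1.4, -0.9]
width: 0.0649
gripper_force: 66.7
```

>>> send_rows(rows="-0.05 -0.25 0 0 0 0 0; -0.1 -0.5 0 0 0 0 0; -0.18 -0.75 0 0 0 0 0; -0.24 -0.95 0 0 0 0 0; -0.24 -0.95 0 0 0 0 0; -0.24 -0.95 0 0 0 0 0")

```text
t: 9.17
tool_pos: [0.4491, -0.0331, 0.1875]
tcp_rot: [[0.986, 0.164, 0.002], [0.164, -0.986, 0.0], [0.002, -0.0, -1.0]]
wrist_force: [-0.5, 0.2, -1.0]
width: 0.0645
gripper_force: 66.9
```

>>> send_rows(rows="0 -0.25 0 0 0 0 0; 0 -0.5 0 0 0 0 0; 0 -0.75 0 0 0 0 0; 0 -0.95 0 0 0 0 0; 0 -0.95 0 0 0 0 0; 0 -0.95 -0.2 0 0 0 0; 0 -0.95 -0.4 0 0 0 0; 0 -0.95 -0.6 0 0 0 0; 0 -0.95 -0.65 0 0 0 0; 0 -0.95 -0.65 0 0 0 0")

```text
t: 10.0
tool_pos: [0.4486, -0.1737, 0.0877]
tcp_rot: [[0.986, 0.167, -0.003], [0.167, -0.986, 0.001], [-0.003, -0.002, -1.0]]
wrist_force: [-0.5, 0.4, -0.6]
width: 0.0653
gripper_force: 67.0
```

Run:
```python
from h import *
for n in ["scene","side"]:
    cv2.imwrite(f"pics/{n}4.png",read_camera(n)[:,:,::-1])
a=cv2.imread("pics/scene4.png")[180:320,100:320];b=cv2.imread("pics/side4.png")[160:280,280:460]
cv2.imwrite("pics/c6.png",np.hstack([cv2.resize(a,(440,280),interpolation=2),cv2.resize(b,(360,280),interpolation=2)]))
```

```text
(no output)
```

View pics/c6.png

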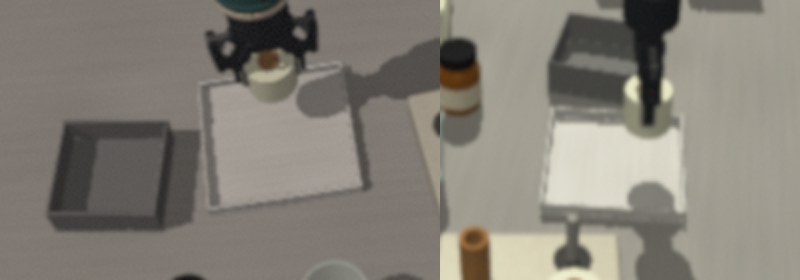

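The tray hasn't moved and roll B hangs over its near half. I'll set it down.

>>> send_rows(rows="0 -0.01 -0.15 0 0 0 0; 0 -0.01 -0.3 0 0 0 0; 0 -0.01 -0.38 0 0 0 0; 0 -0.01 -0.42 0 0 0 0; 0 -0.01 -0.42 0 0 0 0; 0 -0.01 -0.42 0 0 0 0; 0 -0.01 -0.42 0 0 0 0.8; 0 -0.01 -0.42 0 0 0 1; 0 -0.01 -0.42 0 0 0 1; 0 -0.01 -0.42 0 0 0 1; 0 -0.01 -0.42 0 0 0 1; 0 -0.01 -0.2 0 0 0 1; 0 -0.01 0.05 0 0 0 1; 0 -0.01 0.3 0 0 0 1; 0 -0.01 0.6 0 0 0 1; 0 -0.01 0.6 0 0 0 1")

```text
t: 11.43
tool_pos: [0.4511, -0.1776, 0.1852]
tcp_rot: [[0.986, 0.165, 0.008], [0.165, -0.986, -0.002], [0.008, 0.003, -1.0]]
wrist_force: [1.8, -0.4, 1.2]
width: 0.0852
gripper_force: 0.0
```

>>> send_rows(rows="0.07 0.25 0 0 0 0 1; 0.14 0.5 0 0 0 0 1; 0.21 0.75 0 0 0 0 1; 0.28 1 0 0 0 0 1; 0.28 1 0 0 0 0 1; 0.28 1 0 0 0 0 1")

```text
t: 11.93
tool_pos: [0.491, -0.0245, 0.1787]
tcp_rot: [[0.986, 0.169, -0.0], [0.169, -0.986, 0.0], [-0.0, -0.0, -1.0]]
wrist_force: [0.2, -1.8, -0.5]
width: 0.0857
gripper_force: 0.0
```

>>> send_rows(rows="0 0.25 0 0 0 0 1; 0 0.5 0 0 0 0 1; 0 0.75 0 0 0 0 1; 0 1 0 0 0 0 1; 0 1 0 0 0 0 1; 0 1 0 0 0 0 1")

```text
t: 12.43
tool_pos: [0.4905, 0.1243, 0.1786]
tcp_rot: [[0.986, 0.168, -0.0], [0.168, -0.986, 0.0], [-0.0, -0.0, -1.0]]
wrist_force: [-0.2, -1.1, -0.9]
width: 0.0855
gripper_force: 0.0
```

Run:
```python
from h import *
o=telemetry.get_obs();print(o["tool_pos"]);im=read_camera("wrist")[:,:,::-1]
w=cam("wrist",o)
for s,c in blobs(im,(5,90,30),(28,255,255),100): print(s,c,onz(w,c,.108).round(4),onz(w,c,.125).round(4))
cv2.imwrite("pics/scene5.png",read_camera("scene")[:,:,::-1])
```

```text
[0.49054522 0.12430787 0.17863805]
[317, 0, 79, 62, 3055] [350.1, 28.9] [0.6121 0.1228 0.108 ] [0.6081 0.1238 0.125 ]
[234, 202, 48, 48, 1096] [256.4, 226.6] [0.5003 0.156  0.108 ] [0.5053 0.1544 0.125 ]
```

>>> send_rows(rows="0.067 0.213 0 0 0 0 1; 0.067 0.213 -0.15 0 0 0 1; 0.067 0.213 -0.35 0 0 0 1; 0.067 0.213 -0.55 0 0 0 1; 0.067 0.213 -0.73 0 0 0 1; 0.067 0.213 -0.73 0 0 0 1; 0.067 0.213 -0.73 0 0 0 0.4; 0.067 0.213 -0.73 0 0 0 0; 0.067 0.213 -0.73 0 0 0 0; 0.067 0.213 -0.73 0 0 0 0; 0.067 0.213 -0.73 0 0 0 0; 0.067 0.213 -0.73 0 0 0 0")

```text
t: 13.53
tool_pos: [0.502, 0.1553, 0.0711]
tcp_rot: [[0.986, 0.165, 0.003], [0.165, -0.986, 0.001], [0.003, -0.0, -1.0]]
wrist_force: [-0.8, -3.2, 11.9]
width: 0.064
gripper_force: 66.8
```

>>> send_rows(rows="0 0 0.1 0 0 0 0; 0 0 0.2 0 0 0 0; 0 0 0.35 0 0 0 0; 0 0 0.55 0 0 0 0; 0 0 0.75 0 0 0 0; 0 0 0.8 0 0 0 0; 0.06 -0.2 0.8 0 0 0 0; 0.12 -0.4 0.8 0 0 0 0; 0.18 -0.6 0.8 0 0 0 0; 0.24 -0.8 0.8 0 0 0 0; 0.24 -1 0.8 0 0 0 0; 0.24 -1 0.8 0 0 0 0; 0.24 -1 0.8 0 0 0 0")

```text
t: 14.62
tool_pos: [0.5368, 0.0037, 0.1898]
tcp_rot: [[0.987, 0.163, 0.001], [0.163, -0.987, -0.0], [0.001, 0.0, -1.0]]
wrist_force: [0.4, 0.5, -0.6]
width: 0.0637
gripper_force: 66.3
```

Run:
```python
from h import *
s=read_camera("scene")[:,:,::-1];cv2.imwrite("pics/scene6.png",s)
cv2.imwrite("pics/c7.png",cv2.resize(s[180:320,100:300],(800,560),interpolation=2))
```

```text
(no output)
```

View pics/c7.png

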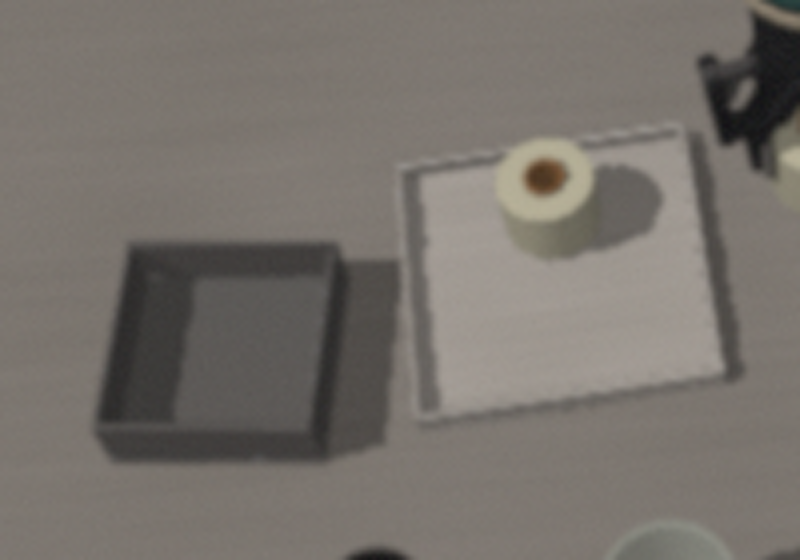

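Roll B stands upright in the tray at crop (545,180), and tray and tub are unmoved. Next I'll place roll A at the far side.

>>> send_rows(rows="0 -0.25 0 0 0 0 0; 0.02 -0.5 0 0 0 0 0; 0.03 -0.75 0 0 0 0 0; 0.03 -1 0 0 0 0 0; 0.03 -1 0 0 0 0 0; 0.03 -1 0 0 0 0 0")

```text
t: 15.17
tool_pos: [0.5412, -0.1456, 0.1895]
tcp_rot: [[0.987, 0.164, 0.0], [0.164, -0.987, -0.0], [0.0, 0.0, -1.0]]
wrist_force: [1.0, 1.1, -1.3]
width: 0.064
gripper_force: 66.5
```

>>> send_rows(rows="0 -0.15 -0.1 0 0 0 0; 0 -0.15 -0.3 0 0 0 0; 0 -0.15 -0.5 0 0 0 0; 0 -0.15 -0.7 0 0 0 0; 0 -0.15 -0.9 0 0 0 0; 0 -0.15 -0.98 0 0 0 0; 0 -0.15 -0.98 0 0 0 0; 0 -0.15 -0.98 0 0 0 0")

```text
t: 15.83
tool_pos: [0.5418, -0.1662, 0.043]
tcp_rot: [[0.986, 0.167, -0.0], [0.167, -0.986, 0.0], [0.0, -0.0, -1.0]]
wrist_force: [0.3, -0.1, -0.0]
width: 0.0638
gripper_force: 66.5
```

Lower by about 16 mm, release, rise, and head for the core at (0.620, 0.126).

>>> send_rows(rows="0 0 -0.06 0 0 0 0; 0 0 -0.11 0 0 0 0; 0 0 -0.11 0 0 0 0; 0 0 -0.11 0 0 0 0.8; 0 0 -0.11 0 0 0 1; 0 0 -0.11 0 0 0 1; 0 0 -0.11 0 0 0 1; 0 0 -0.11 0 0 0 1; 0 0 0.1 0 0 0 1; 0 0 0.3 0 0 0 1; 0 0 0.55 0 0 0 1; 0 0 0.8 0 0 0 1; 0 0 1 0 0 0 1; 0 0 1 0 0 0 1")

```text
t: 17.0
tool_pos: [0.5436, -0.1679, 0.1985]
tcp_rot: [[0.986, 0.165, 0.008], [0.165, -0.986, -0.002], [0.008, 0.003, -1.0]]
wrist_force: [-0.3, -0.3, 0.1]
width: 0.0856
gripper_force: 0.0
```

>>> send_rows(rows="0.1 0.25 0 0 0 0 0.5; 0.2 0.5 0 0 0 0 0.5; 0.3 0.75 0 0 0 0 0.5; 0.4 1 0 0 0 0 0.5; 0.4 1 0 0 0 0 0.5; 0.4 1 0 0 0 0 0.5")

```text
t: 17.5
tool_pos: [0.6016, -0.0144, 0.1919]
tcp_rot: [[0.985, 0.17, -0.0], [0.17, -0.985, 0.001], [-0.0, -0.001, -1.0]]
wrist_force: [0.5, -0.1, 0.8]
width: 0.064
gripper_force: 0.0
```

>>> send_rows(rows="0 0.25 0 0 0 0 0.5; 0 0.5 0 0 0 0 0.5; 0 0.75 0 0 0 0 0.5; 0 0.9 0 0 0 0 0.5; 0 0.9 0 0 0 0 0.5; 0 0.9 0 0 0 0 0.5")

```text
t: 18.0
tool_pos: [0.6011, 0.118, 0.1922]
tcp_rot: [[0.986, 0.167, -0.0], [0.167, -0.986, -0.0], [-0.0, 0.0, -1.0]]
wrist_force: [-0.2, -1.1, -0.0]
width: 0.0643
gripper_force: 0.0
```

Run:
```python
from h import *
o=telemetry.get_obs();print(o["tool_pos"]);im=read_camera("wrist")[:,:,::-1]
w=cam("wrist",o);s=read_camera("scene")[:,:,::-1];cv2.imwrite("pics/scene7.png",s);cv2.imwrite("pics/w7.png",im)
cv2.imwrite("pics/c8.png",np.hstack([cv2.resize(s[180:320,100:320],(440,280),interpolation=2),cv2.resize(im,(360,280))]))
for s,c in blobs(im,(5,90,30),(28,255,255),100): print(s,c,onz(w,c,.108).round(4),onz(w,c,.125).round(4))
```

```text
[0.6010644  0.11799106 0.19216107]
[275, 171, 62, 75, 3054] [305.5, 208.6] [0.6232 0.1229 0.108 ] [0.6269 0.1234 0.125 ]
[608, 331, 32, 30, 753] [623.9, 345.8] [ 0.5635 -0.1158  0.108 ] [ 0.5717 -0.0975  0.125 ]
```

View pics/c8.png

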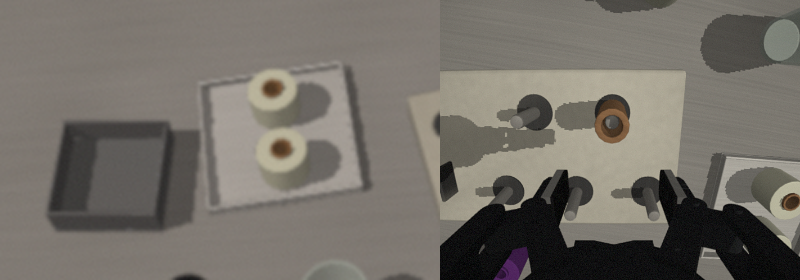

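Both rolls stand upright side by side in the tray. The core top is at wrist (306,216), which puts it near (0.6215, 0.1245).

>>> send_rows(rows="0.136 0.043 0 0 0 0 0.5; 0.136 0.043 -0.2 0 0 0 0.5; 0.136 0.043 -0.4 0 0 0 0.5; 0.136 0.043 -0.6 0 0 0 0.5; 0.136 0.043 -0.76 0 0 0 0.5; 0.136 0.043 -0.76 0 0 0 0.5; 0.136 0.043 -0.76 0 0 0 0; 0.136 0.043 -0.76 0 0 0 -0.5; 0.136 0.043 -0.76 0 0 0 -0.5; 0.136 0.043 -0.76 0 0 0 -0.5; 0.136 0.043 -0.76 0 0 0 -0.5; 0.136 0.043 -0.76 0 0 0 -0.5")

```text
t: 19.1
tool_pos: [0.623, 0.1241, 0.0804]
tcp_rot: [[0.986, 0.165, 0.003], [0.165, -0.986, 0.0], [0.003, 0.0, -1.0]]
wrist_force: [-0.7, -2.0, 9.0]
width: 0.0355
gripper_force: 60.4
```

>>> send_rows(rows="0 0 0.1 0 0 0 -0.5; 0 0 0.2 0 0 0 -0.5; 0 0 0.4 0 0 0 -0.5; 0 0 0.6 0 0 0 -0.5; 0 0 0.8 0 0 0 -0.5; 0 0 0.95 0 0 0 -0.5; -0.1 -0.2 0.95 0 0 0 -0.5; -0.2 -0.4 0.95 0 0 0 -0.5; -0.3 -0.6 0.95 0 0 0 -0.5; -0.4 -0.8 0.95 0 0 0 -0.5; -0.53 -1 0.95 0 0 0 -0.5; -0.53 -1 0.95 0 0 0 -0.5; -0.53 -1 0.95 0 0 0 -0.5")

```text
t: 20.18
tool_pos: [0.5418, -0.0274, 0.2222]
tcp_rot: [[0.987, 0.163, 0.002], [0.163, -0.987, 0.0], [0.002, 0.0, -1.0]]
wrist_force: [0.2, 0.6, -0.1]
width: 0.0355
gripper_force: 60.0
```

>>> send_rows(rows="0 -0.25 0 0 0 0 -0.5; 0 -0.5 0 0 0 0 -0.5; 0 -0.75 0 0 0 0 -0.5; 0 -1 0 0 0 0 -0.5; 0 -1 0 0 0 0 -0.5; 0 -1 0 0 0 0 -0.5")

```text
t: 20.68
tool_pos: [0.5425, -0.1771, 0.2213]
tcp_rot: [[0.987, 0.163, 0.001], [0.163, -0.987, -0.0], [0.001, 0.001, -1.0]]
wrist_force: [-0.5, 0.7, -1.2]
width: 0.0353
gripper_force: 60.1
```

>>> send_rows(rows="0 -0.25 0 0 0 0 -0.5; 0 -0.5 0 0 0 0 -0.5; 0 -0.75 0 0 0 0 -0.5; 0 -1 0 0 0 0 -0.5; 0 -1 0 0 0 0 -0.5; 0 -1 0 0 0 0 -0.5")

```text
t: 21.18
tool_pos: [0.5426, -0.3263, 0.2208]
tcp_rot: [[0.986, 0.165, 0.0], [0.165, -0.986, -0.0], [0.0, 0.0, -1.0]]
wrist_force: [0.4, 0.5, -0.8]
width: 0.0357
gripper_force: 60.2
```

Run:
```python
from h import *
s=read_camera("scene")[:,:,::-1];cv2.imwrite("pics/scene8.png",s)
cv2.imwrite("pics/c9.png",cv2.resize(s[180:320,100:300],(800,560),interpolation=2))
```

```text
(no output)
```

View pics/c9.png

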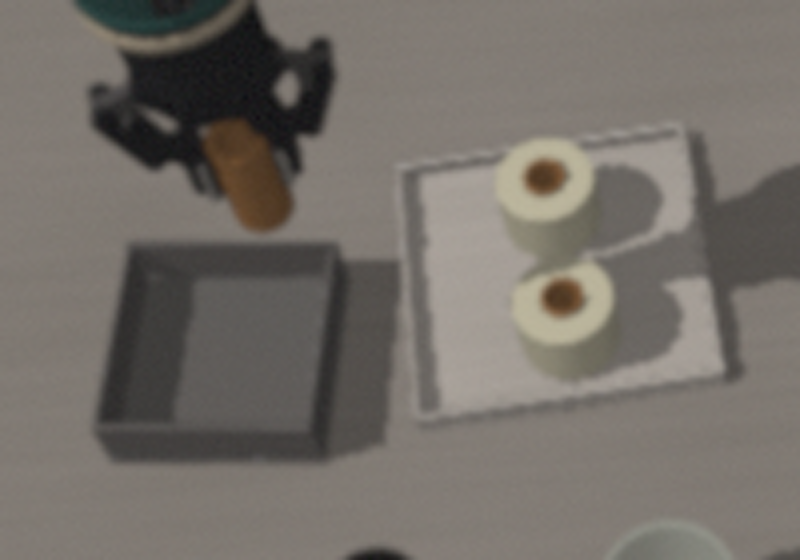

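Tray, rolls and tub are all in place, and the core is in the gripper. I'll lower it into the tub.

>>> send_rows(rows="0 -0.2 0 0 0 0 -0.5; 0 -0.385 0 0 0 0 -0.5; 0 -0.385 0 0 0 0 -0.5; 0 -0.385 -0.2 0 0 0 -0.5; 0 -0.385 -0.45 0 0 0 -0.5; 0 -0.385 -0.7 0 0 0 -0.5; 0 -0.385 -0.9 0 0 0 -0.5; 0 -0.385 -0.9 0 0 0 -0.5; 0 -0.385 -0.9 0 0 0 -0.5")

```text
t: 21.98
tool_pos: [0.5428, -0.3814, 0.0856]
tcp_rot: [[0.986, 0.168, -0.001], [0.168, -0.986, 0.002], [-0.001, -0.002, -1.0]]
wrist_force: [-0.2, -0.2, 1.1]
width: 0.0354
gripper_force: 60.2
```

>>> send_rows(rows="0 0 -0.1 0 0 0 -0.5; 0 0 -0.2 0 0 0 -0.5; 0 0 -0.31 0 0 0 -0.5; 0 0 -0.31 0 0 0 -0.5; 0 0 -0.31 0 0 0 0; 0 0 -0.31 0 0 0 0.3; 0 0 -0.31 0 0 0 0.3; 0 0 -0.31 0 0 0 0.3; 0 0 -0.1 0 0 0 0.3; 0 0 0.15 0 0 0 0.3; 0 0 0.4 0 0 0 0.3; 0 0 0.65 0 0 0 0.3; 0 0 0.9 0 0 0 0.3; 0 0 1 0 0 0 0.3")

```text
t: 23.15
tool_pos: [0.5432, -0.3845, 0.2421]
tcp_rot: [[0.986, 0.165, 0.006], [0.165, -0.986, -0.003], [0.005, 0.004, -1.0]]
wrist_force: [0.7, -0.2, 0.6]
width: 0.0551
gripper_force: 0.0
```

>>> send_rows(rows="-0.1 0.25 0.1 0 0 0 0.3; -0.2 0.5 0.2 0 0 0 0.3; -0.3 0.75 0.3 0 0 0 0.3; -0.4 1 0.4 0 0 0 0.3; -0.4 1 0.4 0 0 0 0.3; -0.4 1 0.4 0 0 0 0.3")

```text
t: 23.65
tool_pos: [0.4824, -0.2313, 0.298]
tcp_rot: [[0.986, 0.169, 0.004], [0.169, -0.986, 0.0], [0.004, 0.001, -1.0]]
wrist_force: [0.8, -0.3, -0.2]
width: 0.0552
gripper_force: 0.0
```

>>> send_rows(rows="0 0.25 0 0 0 0 0.3; 0 0.5 0 0 0 0 0.3; 0 0.75 0 0 0 0 0.3; 0 1 0 0 0 0 0.3; 0 1 0 0 0 0 0.3; 0 1 0 0 0 0 0.3")

```text
t: 24.15
tool_pos: [0.4826, -0.0824, 0.2958]
tcp_rot: [[0.986, 0.168, 0.0], [0.168, -0.986, 0.0], [0.0, -0.0, -1.0]]
wrist_force: [-0.0, -1.0, 0.2]
width: 0.0554
gripper_force: 0.0
```

>>> send_rows(rows="0 0.25 0 0 0 0 0.3; 0 0.5 0 0 0 0 0.3; 0 0.75 0 0 0 0 0.3; 0 1 0 0 0 0 0.3; 0 1 0 0 0 0 0.3; 0 1 0 0 0 0 0.3")

```text
t: 24.65
tool_pos: [0.4827, 0.0668, 0.2956]
tcp_rot: [[0.986, 0.167, -0.0], [0.167, -0.986, -0.0], [-0.0, -0.0, -1.0]]
wrist_force: [0.2, -1.0, 0.6]
width: 0.0557
gripper_force: 0.0
```

Run:
```python
from h import *
s=read_camera("scene")[:,:,::-1];cv2.imwrite("pics/scene9.png",s)
cv2.imwrite("pics/c10.png",cv2.resize(s[150:350,100:480],(760,400),interpolation=2))
```

```text
(no output)
```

View pics/c10.png

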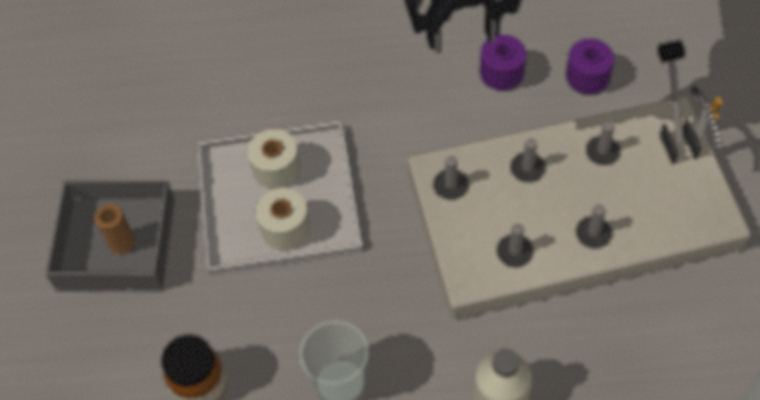

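The winder is bare, the rolls stand in the tray, the core stands in the tub and the lever is still slack. Now for the lever.

>>> send_rows(rows="-0.1 0.25 0 0 0 0 0.3; -0.2 0.5 0 0 0 0 0.3; -0.3 0.75 0 0 0 0 0.3; -0.51 0.94 0 0 0 0 0.3; -0.51 0.94 0 0 0 0 0.3; -0.51 0.94 0 0 0 0 0.2; -0.51 0.94 0 0 0 0 0.2")

```text
t: 25.28
tool_pos: [0.4067, 0.2059, 0.2959]
tcp_rot: [[0.987, 0.163, 0.0], [0.163, -0.987, -0.0], [0.0, 0.0, -1.0]]
wrist_force: [1.2, -0.0, -0.9]
width: 0.0508
gripper_force: 0.0
```

>>> send_rows(rows="0 0.25 0 0 0 0 0.2; 0 0.5 0 0 0 0 0.2; 0 0.75 0 0 0 0 0.2; 0 0.94 0 0 0 0 0.2; 0 0.94 0 0 0 0 0.2; 0 0.94 0 0 0 0 0.2; 0 0.94 0 0 0 0 0.2")

```text
t: 25.87
tool_pos: [0.4071, 0.3468, 0.2954]
tcp_rot: [[0.987, 0.163, -0.0], [0.163, -0.987, -0.001], [-0.0, 0.001, -1.0]]
wrist_force: [0.5, -0.1, -0.5]
width: 0.0514
gripper_force: 0.0
```

Run:
```python
from h import *
o=telemetry.get_obs();print(o["tool_pos"]);im=read_camera("wrist")[:,:,::-1];w=cam("wrist",o)
p=proj(w,[.4079,.3481,.1555]);print(p)
for s,c in blobs(im,(0,0,0),(180,255,45),300): print(s,c,onz(w,c,.1556).round(4))
```

```text
[0.40711694 0.34681963 0.29536652]
[306.10515691 220.70715354]
[446, 0, 21, 21, 329] [454.9, 10.7] [0.5683 0.2728 0.1556]
[555, 5, 25, 23, 334] [564.1, 14.7] [0.5805 0.1974 0.1556]
[286, 204, 40, 33, 1276] [305.5, 219.8] [0.4086 0.3487 0.1556]
[0, 288, 640, 192, 63400] [314.5, 417.1] [0.2273 0.3109 0.1556]
```

>>> send_rows(rows="0.007 0.01 -0.25 0 0 0 0.2; 0.007 0.01 -0.5 0 0 0 0.2; 0.007 0.01 -0.75 0 0 0 0.2; 0.007 0.01 -0.9 0 0 0 0.2; 0.007 0.01 -1 0 0 0 0.2; 0.007 0.01 -1 0 0 0 0.2; 0.007 0.01 -1 0 0 0 -0.3; 0.007 0.01 -1 0 0 0 -0.6; 0.007 0.01 -1 0 0 0 -0.6; 0.007 0.01 -1 0 0 0 -0.6; 0.007 0.01 -1 0 0 0 -0.6; 0.007 0.01 -1 0 0 0 -0.6")

```text
t: 26.92
tool_pos: [0.4076, 0.3495, 0.1472]
tcp_rot: [[0.986, 0.165, 0.002], [0.165, -0.986, 0.0], [0.002, -0.0, -1.0]]
wrist_force: [-0.3, -6.8, 4.1]
width: 0.0291
gripper_force: 59.7
```

>>> send_rows(rows="0.065 0.011 0.05 0 0 0 -0.6; 0.136 0.022 0.094 0 0 0 -0.6; 0.21 0.034 0.13 0 0 0 -0.6; 0.287 0.046 0.159 0 0 0 -0.6; 0.37 0.058 0.18 0 0 0 -0.6; 0.448 0.071 0.192 0 0 0 -0.6; 0.52 0.082 0.196 0 0 0 -0.6; 0.57 0.09 0.194 0 0 0 -0.6; 0.592 0.094 0.193 0 0 0 -0.6; 0.592 0.094 0.193 0 0 0 -0.6; 0.592 0.094 0.193 0 0 0 -0.6; 0.592 0.094 0.193 0 0 0 -0.6")

```text
t: 27.92
tool_pos: [0.4959, 0.364, 0.1756]
tcp_rot: [[0.986, 0.165, 0.001], [0.165, -0.986, 0.0], [0.002, -0.0, -1.0]]
wrist_force: [0.1, -3.0, 5.6]
width: 0.0284
gripper_force: 59.4
```

>>> send_rows(rows="0 0 0 0 0 0 -0.2; 0 0 0 0 0 0 0.2; 0 0 0 0 0 0 0.2; 0 0 0 0 0 0 0.2; 0 0 0 0 0 0 0.2; 0 0 0.15 0 0 0 0.2; 0 0 0.35 0 0 0 0.2; 0 0 0.6 0 0 0 0.2; 0 0 0.72 0 0 0 0.2; 0 0 0.72 0 0 0 0.2; 0 0 0.72 0 0 0 0.2")

```text
t: 28.83
tool_pos: [0.4958, 0.3645, 0.2837]
tcp_rot: [[0.986, 0.166, 0.002], [0.166, -0.986, 0.001], [0.002, -0.001, -1.0]]
wrist_force: [0.0, -1.1, -0.8]
width: 0.0515
gripper_force: 0.0
```

Run:
```python
from h import *
o=telemetry.get_obs();print(o["tool_pos"]);im=read_camera("wrist")[:,:,::-1];w=cam("wrist",o)
cv2.imwrite("pics/w10.png",im);np.savez("w10.npz",R=o["tcp_rot"],p=o["tool_pos"])
s=read_camera("side")[:,:,::-1];cv2.imwrite("pics/side10.png",s)
print(telemetry.get_obs()["t"])
yaw=.1575;O=np.array([.5544,.153]);ux=np.array([np.cos(yaw),np.sin(yaw)]);uy=np.array([-ux[1],ux[0]])
loc=lambda X:np.array([(X[:2]-O)@ux,(X[:2]-O)@uy,X[2]]).round(4)
for s_,c in blobs(im,(0,0,0),(180,255,45),300): print(s_,c,loc(onz(w,c,.185)))
for s_,c in blobs(im,(10,110,80),(28,255,255),60): print("brass",s_,c,loc(onz(w,c,.128)),loc(onz(w,c,.155)))
for s_,c in blobs(s,(0,0,0),(180,255,40),60): print("side",s_,c)
for s_,c in blobs(s,(10,110,80),(28,255,255),60): print("brass",s_,c)
```

```text
[0.49576648 0.36451893 0.28373357]
28.9333
[288, 185, 45, 86, 1711] [310.6, 250.0] [-0.0333  0.2161  0.185 ]
[0, 288, 640, 192, 62936] [313.2, 416.6] [-0.1698  0.2126  0.185 ]
brass [264, 206, 11, 29, 239] [269.6, 221.2] [-0.0281  0.2491  0.128 ] [-0.0213  0.2463  0.155 ]
side [330, 105, 54, 61, 2426] [356.5, 135.2]
side [280, 178, 18, 12, 167] [288.3, 183.7]
side [323, 184, 15, 18, 226] [330.1, 192.2]
side [593, 196, 41, 46, 1068] [613.6, 218.9]
side [308, 215, 49, 89, 1799] [332.6, 245.2]
side [334, 324, 11, 18, 173] [339.2, 332.2]
brass [350, 18, 29, 24, 297] [359.9, 32.9]
brass [506, 45, 40, 10, 238] [527.2, 49.0]
brass [422, 68, 125, 89, 3579] [486.8, 113.7]
brass [0, 131, 258, 349, 39950] [102.2, 295.3]
brass [618, 169, 22, 19, 216] [630.6, 175.5]
brass [86, 187, 20, 18, 61] [95.9, 195.0]
brass [278, 188, 20, 11, 133] [287.4, 193.5]
brass [627, 229, 13, 27, 78] [633.8, 241.1]
brass [27, 244, 23, 23, 92] [39.2, 254.3]
brass [329, 355, 13, 17, 145] [334.5, 364.5]
```

Run:
```python
from h import *
w=saved("w10.npz");sd=cam("side");im=cv2.imread("pics/w10.png")
yaw=.1575;O=np.array([.5544,.153]);ux=np.array([np.cos(yaw),np.sin(yaw)]);uy=np.array([-ux[1],ux[0]])
loc=lambda X:np.array([(X[:2]-O)@ux,(X[:2]-O)@uy,X[2]]).round(4)
def cut(c,uv,y):
    C,v=ray(c,uv); n=np.r_[uy,0]; s=((np.r_[O,0]+y*n-C)@n)/(v@n); return C+s*v
m=cv2.inRange(cv2.cvtColor(im,cv2.COLOR_BGR2HSV),np.array((0,0,0)),np.array((180,255,45)))[180:280,280:340]
rows=np.where((m>0).sum(1)>30)[0]+180;cols=np.where((m[rows-180]>0).sum(0)>10)[0]+280
print(rows.min(),rows.max(),cols.min(),cols.max());k=((cols.min()+cols.max())/2,(rows.min()+rows.max())/2)
print("knob w",loc(onz(w,k,.185)),"side",loc(cut(sd,(339.2,332.2),.216)),[x.round(4) if i else loc(x) for i,x in enumerate(tri(w,k,sd,(339.2,332.2)))])
for n in ["side0","side1","side3","side10"]:
    s=cv2.imread(f"pics/{n}.png")
    b=[c for s_,c in blobs(s,(0,0,0),(180,255,40),60) if 320<c[0]<400 and 315<c[1]<360]; print(n,[(c,loc(cut(sd,c,.216))) for c in b])
# lever arm (grey) and flag in the wrist picture, print row profile of brass stem in side
s=cv2.imread("pics/side10.png");hm=cv2.inRange(cv2.cvtColor(s,cv2.COLOR_BGR2HSV),np.array((10,110,80)),np.array((28,255,255)))
for r in range(354,372,2):
    x=np.where(hm[r,320:350])[0]+320
    if len(x): print(r,x.min(),x.max(),loc(cut(sd,(x.mean(),r),.247)))
```

```text
235 270 280 332
knob w [-0.0351  0.2192  0.185 ] side [-0.035   0.216   0.1789] [array([-0.0354,  0.2193,  0.1831]), np.float64(0.0008)]
side0 [([341.1, 331.6], array([-0.0385,  0.216 ,  0.1806]))]
side1 [([341.0, 332.2], array([-0.0383,  0.216 ,  0.179 ]))]
side3 [([380.9, 341.9], array([-0.1121,  0.216 ,  0.1522]))]
side10 [([339.2, 332.2], array([-0.035 ,  0.216 ,  0.1789]))]
356 331 336 [-0.0251  0.247   0.1495]
358 332 336 [-0.026   0.247   0.1436]
360 332 336 [-0.026   0.247   0.1377]
362 332 337 [-0.0269  0.247   0.1316]
364 329 340 [-0.0269  0.247   0.1256]
366 329 341 [-0.0278  0.247   0.1194]
368 329 341 [-0.0278  0.247   0.1132]
370 329 340 [-0.0269  0.247   0.1069]
```

The knob ended at local x −0.035, where the flag asks for −0.023, so the lever lagged in the pinch. I'll regrasp and correct by +12 mm.

>>> send_rows(rows="-0.067 -0.013 -0.1 0 0 0 0.2; -0.067 -0.013 -0.35 0 0 0 0.2; -0.067 -0.013 -0.6 0 0 0 0.2; -0.067 -0.013 -0.73 0 0 0 0.2; -0.067 -0.013 -0.73 0 0 0 0.2; -0.067 -0.013 -0.73 0 0 0 -0.3; -0.067 -0.013 -0.73 0 0 0 -0.6; -0.067 -0.013 -0.73 0 0 0 -0.6; -0.067 -0.013 -0.73 0 0 0 -0.6; -0.067 -0.013 -0.73 0 0 0 -0.6; -0.067 -0.013 -0.73 0 0 0 -0.6")

```text
t: 29.85
tool_pos: [0.486, 0.3624, 0.1744]
tcp_rot: [[0.986, 0.165, 0.001], [0.165, -0.986, 0.001], [0.002, -0.001, -1.0]]
wrist_force: [-0.5, -4.1, 8.3]
width: 0.0288
gripper_force: 62.0
```

>>> send_rows(rows="0.04 0.006 0 0 0 0 -0.6; 0.08 0.013 0 0 0 0 -0.6; 0.08 0.013 0 0 0 0 -0.6; 0.08 0.013 0 0 0 0 -0.6; 0.08 0.013 0 0 0 0 -0.6")

```text
t: 30.27
tool_pos: [0.4976, 0.3642, 0.1738]
tcp_rot: [[0.986, 0.165, 0.001], [0.165, -0.986, 0.0], [0.001, -0.0, -1.0]]
wrist_force: [-1.4, -3.1, 4.4]
width: 0.0286
gripper_force: 61.8
```

```bash
cat > k.py <<'E'
from h import *
sd=cam("side");sc=cam("scene")
yaw=.1575;O=np.array([.5544,.153]);ux=np.array([np.cos(yaw),np.sin(yaw)]);uy=np.array([-ux[1],ux[0]])
loc=lambda X:np.array([(X[:2]-O)@ux,(X[:2]-O)@uy,X[2]]).round(4)
def cut(c,uv,y):
    C,v=ray(c,uv); n=np.r_[uy,0]; s=((np.r_[O,0]+y*n-C)@n)/(v@n); return C+s*v
s=read_camera("side")[:,:,::-1]
print("side knob",[(s_,c,loc(cut(sd,c,.216))) for s_,c in blobs(s,(0,0,0),(180,255,40),40) if 315<c[0]<400 and 280<c[1]<360])
g=cv2.cvtColor(s,cv2.COLOR_BGR2GRAY)
for r in (342,346,350): # arm in side picture
    print(r,g[r,330:350].tolist())
print("brass",[(s_,c) for s_,c in blobs(s,(10,110,80),(28,255,255),60) if 315<c[0]<350 and c[1]>330])
E
python3 k.py
```

```text
side knob [([310, 274, 43, 70, 1214], [331.6, 297.6], array([-0.0217,  0.216 ,  0.2684]))]
342 [30, 29, 28, 31, 41, 66, 95, 120, 127, 113, 93, 82, 80, 75, 65, 53, 49, 46, 48, 47]
346 [210, 188, 149, 110, 91, 91, 116, 166, 203, 215, 213, 207, 198, 188, 169, 141, 117, 108, 111, 115]
350 [220, 212, 182, 135, 103, 91, 103, 141, 186, 214, 221, 221, 221, 221, 213, 188, 154, 138, 135, 135]
brass [([329, 355, 13, 17, 140], [334.6, 364.7])]
```

>>> send_rows(rows="0 0 0 0 0 0 -0.2; 0 0 0 0 0 0 0.2; 0 0 0 0 0 0 0.2; 0 0 0 0 0 0 0.2; 0 0 0 0 0 0 0.2; 0 0 0.15 0 0 0 0.2; 0 0 0.35 0 0 0 0.2; 0 0 0.6 0 0 0 0.2; 0 0 0.85 0 0 0 0.2; 0 0 0.95 0 0 0 0.2; 0 0 0.95 0 0 0 0.2")

```text
t: 31.23
tool_pos: [0.4985, 0.3651, 0.3203]
tcp_rot: [[0.986, 0.166, 0.005], [0.166, -0.986, 0.004], [0.006, -0.003, -1.0]]
wrist_force: [1.1, 0.2, -1.0]
width: 0.0513
gripper_force: 0.0
```

```bash
cat >> k.py <<'E'
for n in ["side0","side10",None]:
    im=s if n is None else cv2.imread(f"pics/{n}.png"); gg=cv2.cvtColor(im,cv2.COLOR_BGR2GRAY).astype(float)
    out=[]
    for r in (344,346,348,350):
        seg=gg[r,328:348]; m=int(seg.argmin()); lo=max(m-4,0); a=np.clip(170-seg[lo:m+5],0,None); c=328+lo+(a*np.arange(len(a))).sum()/a.sum()
        out.append((round(c,1),loc(cut(sd,(c,r),.216))[[0,2]].tolist()))
    print(n,out)
cv2.imwrite("pics/sideL.png",s)
E
python3 k.py; python3 -c "
from h import *
o=telemetry.get_obs();print(o['tool_pos'],o['width']);im=read_camera('wrist')[:,:,::-1];cv2.imwrite('pics/w11.png',im);np.savez('w11.npz',R=o['tcp_rot'],p=o['tool_pos'])"
```

```text
side knob [([328, 324, 12, 18, 179], [333.1, 332.3], array([-0.024 ,  0.216 ,  0.1784]))]
342 [165, 133, 96, 68, 62, 72, 102, 135, 142, 120, 92, 81, 78, 74, 64, 53, 46, 45, 47, 47]
346 [214, 194, 156, 114, 93, 90, 114, 162, 199, 212, 211, 204, 194, 185, 166, 138, 116, 107, 109, 112]
350 [217, 209, 179, 134, 101, 90, 98, 135, 181, 210, 217, 219, 219, 218, 211, 184, 151, 136, 133, 132]
brass [([329, 355, 13, 17, 139], [334.6, 364.7])]
side0 [(np.float64(340.7), [-0.038, 0.1451]), (np.float64(340.0), [-0.0367, 0.1392]), (np.float64(340.0), [-0.0368, 0.1332]), (np.float64(339.9), [-0.0367, 0.1272])]
side10 [(np.float64(344.8), [-0.0456, 0.1453]), (np.float64(338.4), [-0.0338, 0.1391]), (np.float64(338.1), [-0.0334, 0.1332]), (np.float64(338.1), [-0.0333, 0.1271])]
None [(np.float64(345.2), [-0.0464, 0.1453]), (np.float64(334.5), [-0.0265, 0.139]), (np.float64(334.8), [-0.0272, 0.1331]), (np.float64(335.0), [-0.0275, 0.127])]
[0.49797469 0.36466791 0.3177373 ] 0.051266382060211335
```

The lever arm and the flag now agree to about 1 mm at the same height. I'll check numerically that tray and tub are unchanged since scene9, then hand in.

Run:
```python
from h import *
a=cv2.imread("pics/scene9.png");b=read_camera("scene")[:,:,::-1].copy();cv2.imwrite("pics/scene12.png",b)
d=cv2.absdiff(a,b).max(2)
print("tray/tub",(d[205:300,120:290]>45).sum(),"bystanders",(d[310:370,170:375]>45).sum(),"winder changed",(d[190:300,310:430]>45).sum())
for n,i in (("old",a),("new",b)): print(n,[x for x in blobs(i[200:300,110:300],(5,90,30),(25,255,255),10)])
```

```text
tray/tub 0 bystanders 0 winder changed 169
old [([121, 20, 10, 8, 62], [125.7, 23.7]), ([126, 50, 10, 9, 71], [130.2, 53.9]), ([37, 52, 21, 25, 323], [46.9, 63.9])]
new [([121, 20, 10, 8, 61], [125.8, 23.7]), ([126, 50, 10, 9, 70], [130.1, 53.9]), ([37, 52, 21, 25, 324], [46.9, 63.9])]
```

```bash
python3 -c "
from rig import ctrl
print(ctrl.close_job())"
```

```text
the job is handed in; nothing more can be done
None
```

The job is handed in and its verdict was not shown: both rolls stand upright in the tray, the one core is in the tub, the lever points at the flag to within about 1 mm by camera, and the tray, tub and bystanders showed no change in the last image check.

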